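Back off the hold-down nut of a bench dough roller with its reversible ratchet

TASK

The dough roller is to come off the bench for cleaning: loosen its hold-down nut (counter-clockwise from above) with the ratchet handle that sits on it. The ratchet is still set to tighten, so first flip its direction lever to the loosening side, then work the handle back and forth until you feel the nut come up against its sprung retaining ring; press it just firmly against the ring, without forcing it. Leave the lever on the loosening side, let go, and do not shift or tip the bowl, the mug or the scraper.

Things in the scene. Friction and masses are not known exactly. Their poses are not given: they have to be found in the camera images.
- ratchet_axis (a point): Point on the vertical axis of nut and ratchet at the handle's mid-height, 70 mm above the bench. x axis: away from the robot, to the rollers; z up. The ratchet head is a steel disc 62 mm across, top 83 mm up. The nut under it loosens counter-clockwise from above. It must turn 0.35 to 1.1 rad to meet its ring; how far cannot be seen or read, only felt.
- machine: Dough roller on an aluminium foot plate 12 mm thick; origin on the bench under the ratchet axis, axes as ratchet_axis. White cheeks 177 mm high begin 105 mm beyond the axis (+x). Once the nut meets its sprung ring the resistance at the grip climbs by about 0.6 N per 0.01 rad of swing (0.4 N per mm). Press until 6 to 9 N is felt; beyond about 14 N it is forced. Let go, it stays there.
- handle (a joint): Handle angle, rad, counter-clockwise from above positive, 0 along -x of ratchet_axis (towards the robot). Two steel posts (85 mm from the axis, 74 mm high) stop it hard at -0.55 and 0.55: often two strokes are needed. Idle (clicking) way: about 1 to 3 N at the grip; driving the nut: 2 to 3.5 N. 16 teeth: up to 0.4 rad of a stroke passes before it bites.
- handle_grip (a point): Centre of the black rubber grip of the handle, 150 mm from the ratchet axis and 70 mm above the bench; the grip is 78 mm long, 20 mm wide, 18 mm high, its long axis is the point's x axis, which points to the ratchet head.
- lever (a joint): Direction lever, rad, counter-clockwise from above positive, stops at -0.4 and 0.4; snaps over past 0. Negative: tightens (drives clockwise only), tab leans left seen from the robot. Positive: loosens (drives counter-clockwise only), tab leans right. A tooth may hold it as low as 0.13 either side, and it flutters as the handle clicks. 2 to 4 N on the tab flips it.
- lever_tab (a point): Point on the upright dark steel tab of the lever, 107 mm above the bench, 10 mm below the tab's top, 35 mm from the lever's pivot (pivot on the handle's centre line, 36 mm from the ratchet axis towards the grip). Tab 8 mm thick in the way it is pushed, 10 mm long along the lever, 29 mm tall above the flat lever (top 88 mm up). x axis: from the tab to the pivot.
- nut_rise (a joint): Rise of the nut and its washer on the thread, m; 2 mm a turn, 0.318 mm a radian. All the rise in this job (0 to 0.38 mm) is smaller than the reading's noise. Nut touching the ring: 0.00035; forced: 0.000383.
- bowl: Bystander: white plastic bowl, 124 mm across, 50 mm high, loose on the bench; origin at the centre of its underside.
- cup: Bystander: steel mug, 76 mm across, 85 mm high, loose on the bench; origin at the centre of its underside.
- scraper: Bystander: dough scraper, steel blade with a wooden back, 124 mm by 92 mm, lying flat, loose on the bench; origin under its blade.

How it is judged:
By the outcome, as a careful person would: the job done as asked, in the order asked, and still so for the second after the job is handed in, with the robot touching nothing.
It also fails if it takes over 70 s, if anything falls off the work surface, if the arm or the gripper's body presses on something with over 40 N, if the wrist force passes 120 N, or if a joint passes its speed limit or range.

ROBOT

A 7-joint arm with a two-finger parallel gripper is mounted at the origin on the work surface. World frame = base frame: x ahead of the robot, y to its left, z up, the work surface at z = 0. Lengths are in m, angles in rad, forces in N, time in s.
With the tool pointing down it reaches from about 0.425 to 0.875 m from the base axis. Payload 4.7 kg.
Tool frame: the origin (TCP) lies midway between the tips of the shut fingers; the grasp point (between the pads) lies 19 mm behind it; z points along the fingers, y is the direction in which the jaws open and shut (so a half turn about z gives the same grasp; the last joint's range is limited). The gripper opens to 85 mm and grips with 20 to 120 N. Pads are 22 mm wide; open, the fingers measure 114 mm over their backs; the gripper's body (76 mm by 85 mm) begins 54 mm behind the grasp point. The pads swing forward as they close: fully open they stand 13 mm farther back than shut.
Start: joints at [-1.173, 0.321, -0.07, 1.45, 0.023, 1.371, -0.057], TCP at [0.243, 0.603, 0.231] pointing down, gripper open.
Joint ranges: [-2.86, 2.86], [-0.3, 2.09], [-1.38, 1.24], [0.06, 2.45], [-1.56, 4.7], [0.09, 2.05], [-2.69, 2.69]. Speed limits (rad/s): [2.57, 2.57, 3.14, 3.14, 3.14, 3.14, 3.14].

INTERFACE

Orientations are given as a 3x3 rotation matrix whose columns are the frame's x, y, z axes.
In Python, from rig import telemetry, grab_frame, finish_job gives the robot as it stands. The module is installed in compiled form; this text tells all that it offers.
- The arm moves only by the shell command python3 -m crank 'ROWS'. ROWS is JSON, a list of rows, each an object of numbers: "x", "y", "z": the shift along the tool's x, y, z in m; "ax", "ay", "az": the turn, a rotation vector about the tool's x, y, z in degrees; "claw": the finger opening in m, from 0 to 0.0854. A call has 1 to 20 rows; each row shifts and turns the commanded pose from where the row before left it, along the tool's axes as they then stand; what a row does not reach is not made up. A row lasts 1/8 s, in which the tool goes at most 62.5 mm and 10.7 degrees, less where a joint would pass 70% of its speed; a pose out of reach is approached as far as the arm can. A call with a gripper value outside its range is refused whole. The fingers move at their own pace and stop on an object; the grip force is fixed at half the most. Time passes only in rows, so rows that do not move let the fingers close. It gives the time, the measured TCP pose, the force and the opening at its end, in the units of the state.
- telemetry.observe(): the state, without advancing time (a new reading comes with each control period).
- grab_frame(name): name is "scene" or "top" or "wrist"; returns a dict with "img" (384x512x3 uint8, red, green, blue), "fov_y" (degrees; the focal length in pixels is half the picture's height over the tangent of half this angle, whatever the lens; pixels are square), "cx", "cy" (the principal point, pixels), "T" (4x4, takes a point from camera to world coordinates). Camera axes: x right, y up, looking along -z (the intrinsics and any distortion apply to the point x, -y, -z); pixel columns grow to the right and rows downward; lengths in m; the calibration is good to about 2 mm. The wrist camera is an equidistant fisheye: a pixel r from the principal point sees the ray r / f radians off the axis. A picture is of the moment at which its call begins. There is no depth.
- finish_job(): hands the job in, once; it reports no verdict.
The state is a dict: "clock": time; "joints": joint angles; "qd": joint speeds; "joint_efforts": joint torques, N m; "tool_pos": TCP position; "orientation": TCP orientation; "force": force on the tool from outside, world axes, zero at the start; "ft_torque": the same for the moment, N m; "gripper_width": finger opening in m.
Only numpy, scipy, OpenCV 4.12 (cv2) and the standard library are available. Lean on these libraries where they do the work, as an engineer would, in place of code of your own. Each camera call takes 0.05 s, during which the arm holds its last target.

## Working session

There is one attempt and no reset: what is moved stays moved. The work goes in short steps, Python scripts to look and compute and a shell command to move; the robot and the scene stay as the last step left them, time stands still between calls to the robot, and variables do not carry over. Pictures are saved under pics/ and viewed, and the job is handed in when it is done.

```bash
mkdir -p pics; ls
python3 - <<'E'
from rig import telemetry, grab_frame
import cv2,numpy as np
s=telemetry.observe()
for k,v in s.items(): print(k,np.round(v,4).tolist())
for n in ["scene","top","wrist"]:
    f=grab_frame(n); cv2.imwrite(f"pics/{n}0.png",f["img"][:,:,::-1]); print(n,f["fov_y"],f["cx"],f["cy"],np.round(f["T"],4).tolist(),[k for k in f])
E
```

```text
pics
clock 0.0
joints [-1.1729, 0.3218, -0.0701, 1.4517, 0.0226, 1.3708, -0.0569]
qd [-0.0003, -0.0007, -0.0011, 0.0013, 0.0018, -0.0007, -0.001]
joint_efforts [-0.0006, -49.3585, -0.3824, -31.4328, 0.013, 0.0113, -0.0]
tool_pos [0.2432, 0.6022, 0.2302]
orientation [[-0.9273, 0.3744, -0.0006], [0.3744, 0.9273, -0.0018], [-0.0001, -0.0019, -1.0]]
force [0.105, 0.1064, -0.3242]
ft_torque [-0.0449, 0.0207, 0.0098]
gripper_width 0.0852
scene 47.66268850091806 261.7687283773525 188.09171608087877 [[0.5017, -0.5089, 0.6995, 1.3734], [0.8649, 0.3079, -0.3963, -0.4495], [-0.0137, 0.8038, 0.5947, 0.7998], [0.0, 0.0, 0.0, 1.0]] ['img', 'fov_y', 'cx', 'cy', 'T']
top 52.36503738800914 258.5184300927651 191.216205828986 [[-0.0035, 0.9884, -0.152, 0.3625], [-0.9995, -0.0081, -0.0296, 0.0042], [-0.0305, 0.1518, 0.9879, 1.2362], [0.0, 0.0, 0.0, 1.0]] ['img', 'fov_y', 'cx', 'cy', 'T']
wrist 65.70646984690485 256.570316372505 190.5230219999936 [[0.3739, -0.8901, -0.2607, 0.1767], [0.9275, 0.3582, 0.1071, 0.6307], [-0.002, -0.2818, 0.9595, 0.3745], [0.0, 0.0, 0.0, 1.0]] ['img', 'fov_y', 'cx', 'cy', 'T']
```

View pics/scene0.png

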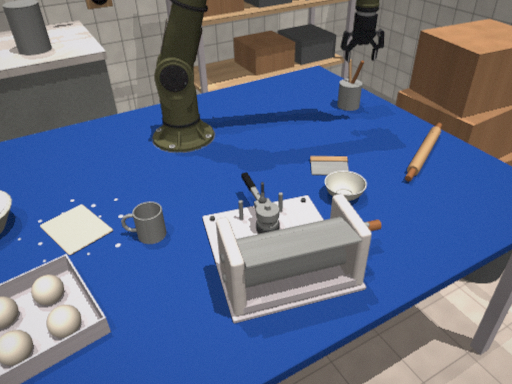

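View pics/top0.png

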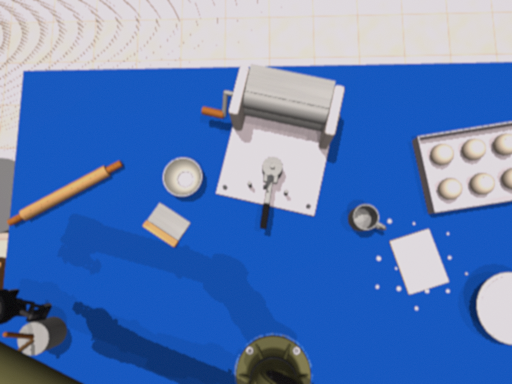

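View pics/wrist0.png

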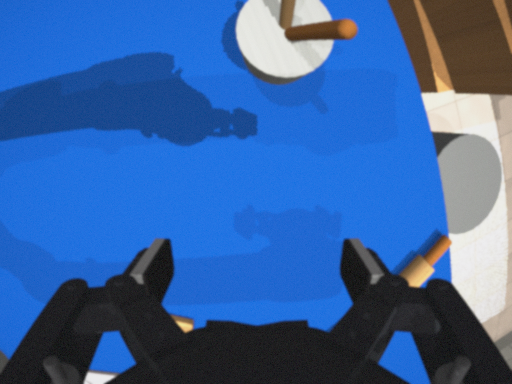

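The top view shows the ratchet head near (272,168), the grip near (265,216), posts near (251,186) and (288,194), bowl (183,178), scraper (166,225) and mug (366,217). I'll zoom in.

```bash
cat > h.py <<'E'
import numpy as np,cv2
from rig import telemetry, grab_frame
def ray(f,u,v,fish=False):
    H=f["img"].shape[0]; fl=H/2/np.tan(np.radians(f["fov_y"])/2)
    x=(u-f["cx"])/fl; y=(v-f["cy"])/fl
    if fish:
        r=np.hypot(x,y); k=np.sin(r)/r if r>1e-9 else 1; d=np.array([x*k,-y*k,-np.cos(r)])
    else: d=np.array([x,-y,-1.])
    T=np.array(f["T"]); return T[:3,3],T[:3,:3]@d
def onz(f,u,v,z,fish=False):
    o,d=ray(f,u,v,fish); return o+d*(z-o[2])/d[2]
def proj(f,p,fish=False):
    T=np.array(f["T"]); H=f["img"].shape[0]; fl=H/2/np.tan(np.radians(f["fov_y"])/2)
    c=T[:3,:3].T@(np.array(p)-T[:3,3]); 
    if fish:
        th=np.arctan2(np.hypot(c[0],c[1]),-c[2]); n=np.hypot(c[0],c[1]); return f["cx"]+fl*th*c[0]/n, f["cy"]-fl*th*c[1]/n
    return f["cx"]+fl*c[0]/-c[2], f["cy"]-fl*c[1]/-c[2]
def crop(f,u0,v0,u1,v1,k,name):
    cv2.imwrite("pics/"+name,cv2.resize(f["img"][v0:v1,u0:u1,::-1],None,fx=k,fy=k,interpolation=cv2.INTER_CUBIC))
E
python3 - <<'E'
from h import *
f=grab_frame("top"); crop(f,210,130,340,235,6,"topz.png")
g=grab_frame("scene"); crop(g,190,160,350,280,5,"scz.png")
# head top, dark grip mask
im=f["img"].astype(int); sub=im[130:240,210:340]
m=(sub.max(2)<60); n,l,st,c=cv2.connectedComponentsWithStats(m.astype(np.uint8))
for i in range(1,n):
    if st[i,4]>8: print(st[i],c[i]+[210,130], onz(f,*(c[i]+[210,130]),0.075))
for p in [(183,178),(166,225),(366,217)]: print(p,onz(f,*p,0.03))
E
```

```text
[ 51  74   8  24 117] [264.52136752 215.58974359] [0.46742874 0.02134491 0.075     ]
(183, 178) [0.59221212 0.27906448 0.03      ]
(166, 225) [0.44410622 0.32837119 0.03      ]
(366, 217) [ 0.46520916 -0.28942363  0.03      ]
```

View pics/topz.png

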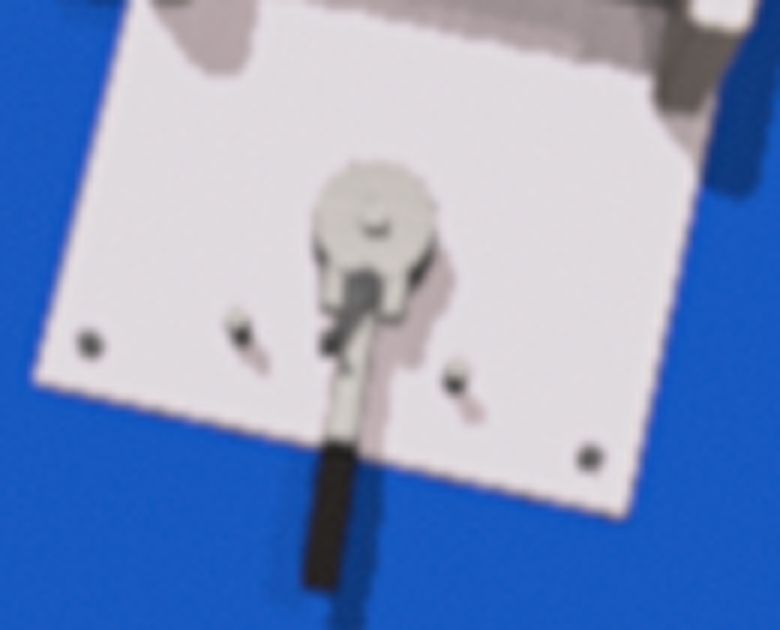

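View pics/scz.png

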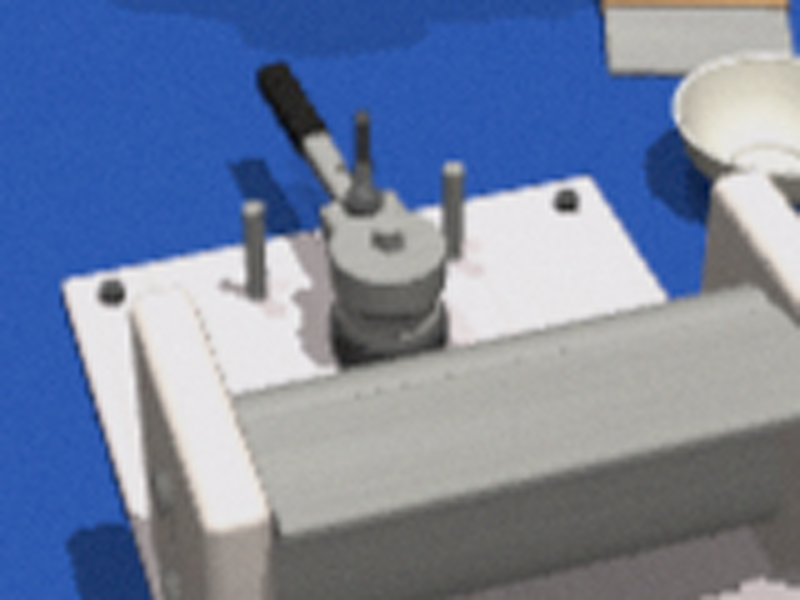

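Run:
```python
from h import *
f=grab_frame("top")
Z=lambda u,v,z: onz(f,210+(u-3)/6,130+(v-3)/6,z)
ax=Z(375,222,.083); print("axis",ax)
a=Z(35,382,.012);b=Z(628,519,.012);y=(a-b);w=np.linalg.norm(y);y/=w;print("plate w",w); X=np.array([y[1],-y[0],0]);print("yaw",np.arctan2(X[1],X[0]))
r=Z(590,458,.015);l=Z(90,345,.015);print("bolts",r,l,np.arctan2(-(l-r)[0],(l-r)[1]))
pl=Z(237,316,.074);pr=Z(457,368,.074)
for p in (pl,pr): d=p-ax; print("post",p,np.linalg.norm(d[:2]),np.arctan2(d[1],d[0]))
g=Z(330,516,.079);d=g-ax;print("grip",g,np.linalg.norm(d[:2]),np.arctan2(-d[1],-d[0]))
t=Z(331,343,.112);print("tab",t)
```

```text
axis [ 0.61489167 -0.00218881  0.083     ]
plate w 0.3202388772783521
yaw -0.23552635457217147
bolts [ 0.5026545  -0.11373226  0.015     ] [0.564733   0.14893336 0.015     ] -0.23208183298141905
post [0.56914682 0.06772667 0.074     ] 0.08355096738223845 2.15017999563733
post [ 0.54170619 -0.04264659  0.074     ] 0.0836238419006403 -2.6365933984819687
grip [0.4673346  0.02134766 0.079     ] 0.14942240523979997 -0.15817507496593405
tab [0.5486487  0.01988002 0.112     ]
```

```bash
python3 -m crank '[{"x":-0.035,"y":-0.0272,"claw":0},{"x":-0.035,"y":-0.0272,"claw":0},{"x":-0.035,"y":-0.0272,"claw":0},{"x":-0.035,"y":-0.0272,"claw":0},{"x":-0.035,"y":-0.0272,"claw":0},{"x":-0.035,"y":-0.0272,"claw":0},{"x":-0.035,"y":-0.0272,"claw":0},{"x":-0.035,"y":-0.0272,"claw":0},{"x":-0.035,"y":-0.0272,"claw":0},{"x":-0.035,"y":-0.0272,"claw":0},{"x":-0.035,"y":-0.0272,"claw":0},{"x":-0.035,"y":-0.0272,"claw":0},{"x":-0.035,"y":-0.0272,"claw":0},{"x":-0.035,"y":-0.0272,"claw":0},{"az":-6.5,"z":0.03,"claw":0},{"az":-6.5,"z":0.03,"claw":0},{"claw":0},{"claw":0}]'
python3 - <<'E'
from h import *
s=telemetry.observe()
for k in ("clock","tool_pos","orientation","force","gripper_width","joints"): print(k,np.round(s[k],4).tolist())
f=grab_frame("wrist"); cv2.imwrite("pics/w1.png",f["img"][:,:,::-1])
E
```

```text
clock 0.3
tool_pos [0.2433, 0.6026, 0.231]
orientation [[-0.9273, 0.3744, -0.0002], [0.3744, 0.9273, -0.0006], [-0.0001, -0.0006, -1.0]]
force [-0.0759, 0.131, -1.0023]
gripper_width 0.0851
joints [-1.1729, 0.3213, -0.0701, 1.4509, 0.0226, 1.3708, -0.0569]$[0]: bad value
```

View pics/w1.png

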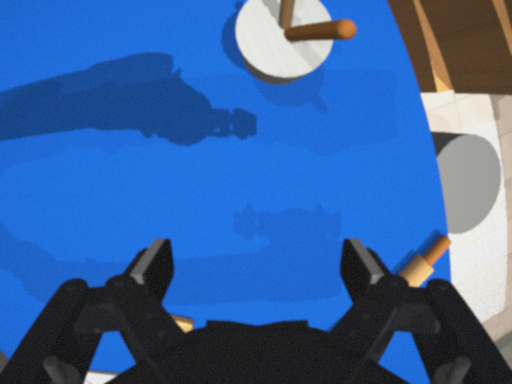

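```bash
python3 -m crank '[{"x":-0.035,"y":-0.0272,"z":0,"ax":0,"ay":0,"az":0,"claw":0.001}]'
```

```text
clock: 0.48
tool_pos: [0.2624, 0.5664, 0.2306]
orientation: [[-0.93, 0.368, -0.002], [0.368, 0.93, 0.001], [0.002, 0.0, -1.0]]
force: [0.6, -0.3, -0.5]
gripper_width: 0.0701
```

```bash
python3 -m crank '[{"x":-0.035,"y":-0.0272,"claw":0.001},{"x":-0.035,"y":-0.0272,"claw":0.001},{"x":-0.035,"y":-0.0272,"claw":0.001},{"x":-0.035,"y":-0.0272,"claw":0.001},{"x":-0.035,"y":-0.0272,"claw":0.001},{"x":-0.035,"y":-0.0272,"claw":0.001},{"x":-0.035,"y":-0.0272,"claw":0.001},{"x":-0.035,"y":-0.0272,"claw":0.001},{"x":-0.035,"y":-0.0272,"claw":0.001},{"x":-0.035,"y":-0.0272,"claw":0.001},{"x":-0.035,"y":-0.0272,"claw":0.001},{"x":-0.035,"y":-0.0272,"claw":0.001},{"x":-0.035,"y":-0.0272,"claw":0.001},{"az":-6.5,"z":0.03,"claw":0.001},{"az":-6.5,"z":0.03,"claw":0.001},{"claw":0.001},{"claw":0.001}]'
python3 - <<'E'
from h import *
s=telemetry.observe()
for k in ("clock","tool_pos","orientation","force","gripper_width","joints"): print(k,np.round(s[k],4).tolist())
E
```

```text
clock 0.475
tool_pos [0.2624, 0.5664, 0.2306]
orientation [[-0.9296, 0.3684, -0.002], [0.3684, 0.9296, 0.001], [0.0022, 0.0001, -1.0]]
force [0.6072, -0.3031, -0.5205]
gripper_width 0.0701
joints [-1.1299, 0.267, -0.0588, 1.5204, 0.0136, 1.3546, 0.0039]$[0]: bad value
```

All keys are needed in every row.

```bash
python3 -m crank '[{"x":-0.035,"y":-0.0272,"z":0,"ax":0,"ay":0,"az":0,"claw":0},{"x":-0.035,"y":-0.0272,"z":0,"ax":0,"ay":0,"az":0,"claw":0},{"x":-0.035,"y":-0.0272,"z":0,"ax":0,"ay":0,"az":0,"claw":0},{"x":-0.035,"y":-0.0272,"z":0,"ax":0,"ay":0,"az":0,"claw":0},{"x":-0.035,"y":-0.0272,"z":0,"ax":0,"ay":0,"az":0,"claw":0},{"x":-0.035,"y":-0.0272,"z":0,"ax":0,"ay":0,"az":0,"claw":0},{"x":-0.035,"y":-0.0272,"z":0,"ax":0,"ay":0,"az":0,"claw":0},{"x":-0.035,"y":-0.0272,"z":0,"ax":0,"ay":0,"az":0,"claw":0},{"x":-0.035,"y":-0.0272,"z":0,"ax":0,"ay":0,"az":0,"claw":0},{"x":-0.035,"y":-0.0272,"z":0,"ax":0,"ay":0,"az":0,"claw":0},{"x":-0.035,"y":-0.0272,"z":0,"ax":0,"ay":0,"az":0,"claw":0},{"x":-0.035,"y":-0.0272,"z":0,"ax":0,"ay":0,"az":0,"claw":0},{"x":-0.035,"y":-0.0272,"z":0,"ax":0,"ay":0,"az":0,"claw":0},{"x":0,"y":0,"z":0.03,"ax":0,"ay":0,"az":-6.5,"claw":0},{"x":0,"y":0,"z":0.03,"ax":0,"ay":0,"az":-6.5,"claw":0},{"x":0,"y":0,"z":0,"ax":0,"ay":0,"az":0,"claw":0},{"x":0,"y":0,"z":0,"ax":0,"ay":0,"az":0,"claw":0}]'
python3 - <<'E'
from h import *
s=telemetry.observe()
for k in ("clock","tool_pos","orientation","force","gripper_width","joints"): print(k,np.round(s[k],4).tolist())
f=grab_frame("wrist"); cv2.imwrite("pics/w2.png",f["img"][:,:,::-1])
E
```

```text
clock: 2.6
tool_pos: [0.5558, 0.0663, 0.1726]
orientation: [[-0.987, 0.158, 0.002], [0.158, 0.987, 0.0], [-0.002, 0.001, -1.0]]
force: [-0.4, -0.5, 0.6]
gripper_width: -0.0002
clock 2.6
tool_pos [0.5558, 0.0663, 0.1726]
orientation [[-0.9875, 0.1578, 0.0016], [0.1578, 0.9875, 0.0004], [-0.0015, 0.0006, -1.0]]
force [-0.4297, -0.4792, 0.6375]
gripper_width -0.0002
joints [-0.5103, 0.1678, 0.3826, 1.7718, -0.0668, 1.213, 1.303]
```

View pics/w2.png

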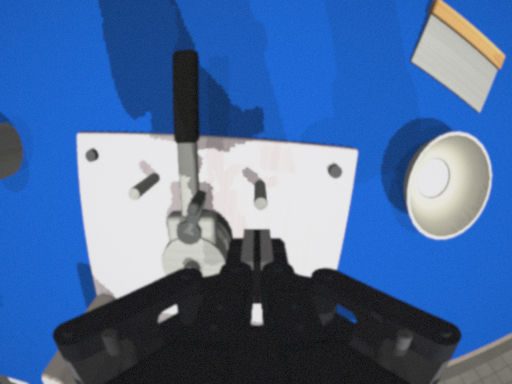

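The wrist view shows the tab top near (200,196), leaning left, the finger tips at (257,235) and the left post at (260,200). I'll cross-check the tab and grip positions from this view.

Run:
```python
from h import *
f=grab_frame("wrist")
print("tab",onz(f,200,195,.117,True),"pivot",onz(f,189,231,.088,True),"post",onz(f,261,201,.074,True),"grip",onz(f,185,97,.079,True))
```

```text
tab [0.54024367 0.02946209 0.117     ] pivot [0.57843425 0.00558815 0.088     ] post [0.56577711 0.07016387 0.074     ] grip [0.46810799 0.02367091 0.079     ]
```

```bash
python3 -m crank '[{"x":0,"y":0,"z":0.036,"ax":0,"ay":0,"az":0,"claw":0},{"x":0,"y":0,"z":0.036,"ax":0,"ay":0,"az":0,"claw":0},{"x":0,"y":-0.009,"z":0,"ax":0,"ay":0,"az":0,"claw":0},{"x":0,"y":-0.009,"z":0,"ax":0,"ay":0,"az":0,"claw":0},{"x":0,"y":0,"z":0,"ax":0,"ay":0,"az":0,"claw":0}]'
python3 -m crank '[{"x":0,"y":-0.004,"z":0,"ax":0,"ay":0,"az":0,"claw":0},{"x":0,"y":-0.004,"z":0,"ax":0,"ay":0,"az":0,"claw":0}]'
python3 -m crank '[{"x":0,"y":-0.004,"z":0,"ax":0,"ay":0,"az":0,"claw":0},{"x":0,"y":-0.004,"z":0,"ax":0,"ay":0,"az":0,"claw":0}]'
```

```text
clock: 3.32
tool_pos: [0.5538, 0.047, 0.1015]
orientation: [[-0.987, 0.159, 0.004], [0.159, 0.987, 0.001], [-0.003, 0.001, -1.0]]
force: [-1.0, 0.3, -0.3]
gripper_width: -0.0001
clock: 3.58
tool_pos: [0.5515, 0.0405, 0.0999]
orientation: [[-0.988, 0.156, 0.001], [0.156, 0.988, 0.0], [-0.001, 0.001, -1.0]]
force: [-0.2, -0.3, 0.1]
gripper_width: -0.0001
clock: 3.82
tool_pos: [0.5495, 0.0336, 0.0993]
orientation: [[-0.988, 0.155, -0.001], [0.155, 0.988, 0.001], [0.001, 0.001, -1.0]]
force: [-0.4, 2.6, 0.5]
gripper_width: -0.0
```

Run:
```python
from h import *
f=grab_frame("wrist"); cv2.imwrite("pics/w3.png",f["img"][:,:,::-1])
g=grab_frame("scene"); crop(g,190,120,350,240,5,"s3.png")
```

```text
(no output)
```

View pics/w3.png

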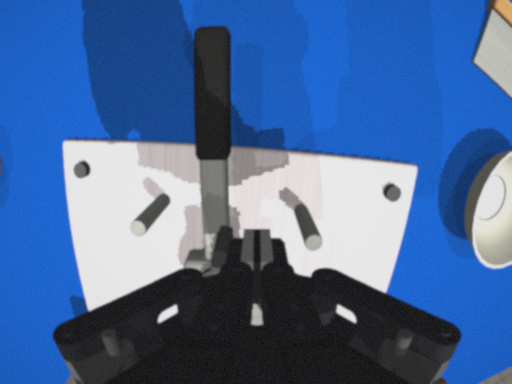

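View pics/s3.png

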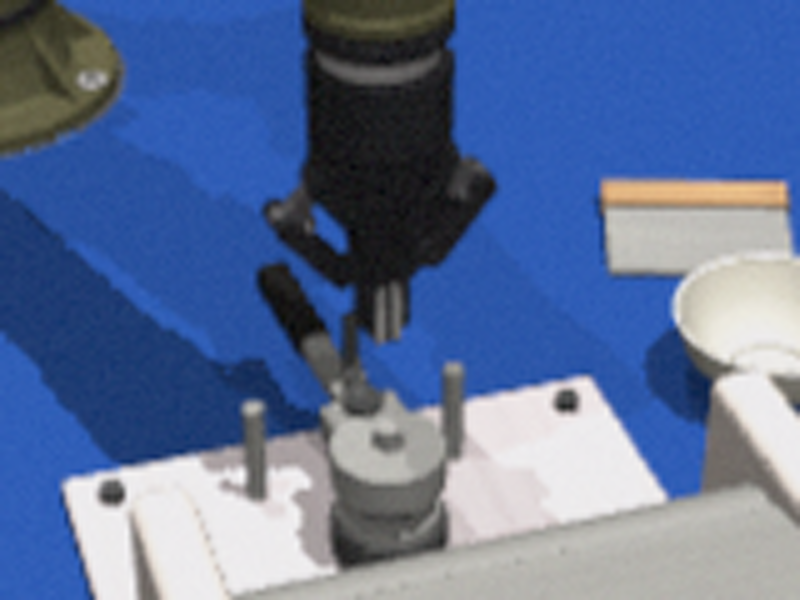

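Fingers are touching the tab (2.6 N). I'll keep pushing in small steps.

```bash
for i in 1; do python3 -m crank '[{"x":0,"y":-0.004,"z":0,"ax":0,"ay":0,"az":0,"claw":0},{"x":0,"y":-0.004,"z":0,"ax":0,"ay":0,"az":0,"claw":0}]' | grep -E "pos|force"; done
python3 -m crank '[{"x":0,"y":-0.004,"z":0,"ax":0,"ay":0,"az":0,"claw":0},{"x":0,"y":-0.004,"z":0,"ax":0,"ay":0,"az":0,"claw":0}]' | grep -E "pos|force"
python3 - <<'E'
from h import *
f=grab_frame("wrist"); cv2.imwrite("pics/w4.png",f["img"][:,:,::-1])
E
```

```text
tool_pos: [0.5485, 0.0243, 0.0992]
force: [-0.9, 1.7, 0.4]
tool_pos: [0.5477, 0.0162, 0.0994]
force: [0.6, 0.9, 0.2]
```

View pics/w4.png

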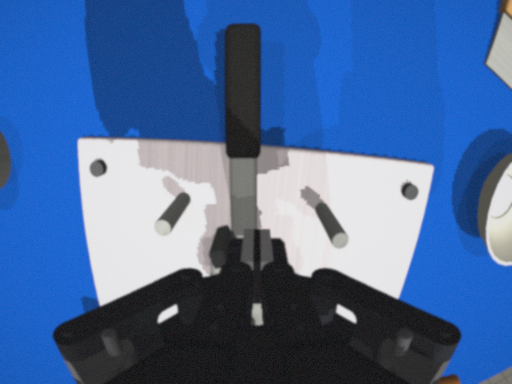

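The tab now stands to the handle's other side. I'll lift off and look.

```bash
python3 -m crank '[{"x":0,"y":0.002,"z":-0.05,"ax":0,"ay":0,"az":0,"claw":0.045},{"x":0.04,"y":0,"z":0,"ax":0,"ay":0,"az":0,"claw":0.045},{"x":0.04,"y":0,"z":0,"ax":0,"ay":0,"az":0,"claw":0.045},{"x":0,"y":0,"z":0,"ax":0,"ay":0,"az":0,"claw":0.045},{"x":0,"y":0,"z":0,"ax":0,"ay":0,"az":0,"claw":0.045}]'
python3 - <<'E'
from h import *
f=grab_frame("wrist"); cv2.imwrite("pics/w5.png",f["img"][:,:,::-1])
f=grab_frame("top"); crop(f,210,130,340,235,6,"t5.png")
E
```

```text
clock: 5.1
tool_pos: [0.4697, 0.0308, 0.1499]
orientation: [[-0.988, 0.157, 0.002], [0.157, 0.988, -0.0], [-0.002, 0.0, -1.0]]
force: [-0.1, 0.0, 0.3]
gripper_width: 0.0446
```

View pics/w5.png

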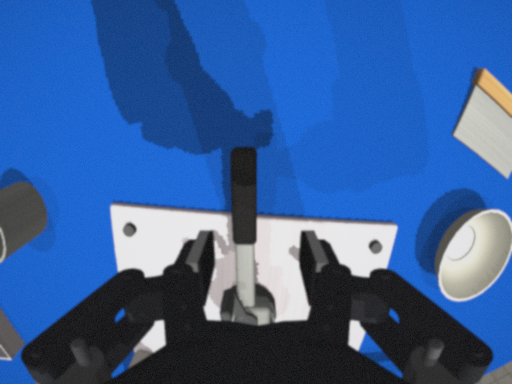

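View pics/t5.png

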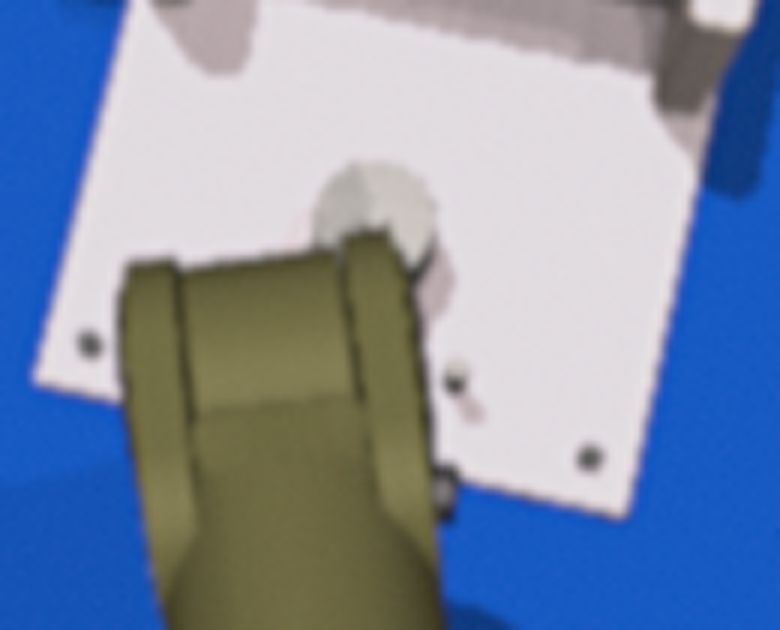

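Run:
```python
from h import *
f=grab_frame("scene"); crop(f,190,120,350,240,5,"s5.png")
f=grab_frame("wrist")
im=f["img"].astype(int)
g=onz(f,244,195,.079,True);e=onz(f,244,151,.079,True);m=onz(f,244.5,240,.079,True);print(g,e,m)
A=np.array([.6149,-.0022]);
for q in (g,e,m):
  d=A-q[:2];print(np.hypot(*d),np.arctan2(d[1],d[0])+.235)
```

```text
[0.46295127 0.02349753 0.079     ] [0.42986955 0.02909091 0.079     ] [0.50016626 0.01745676 0.079     ]
0.1541063920178848 0.06746551205511658
0.18765763301196506 0.06747279636412604
0.11640541321413206 0.06532235870483394
```

View pics/s5.png

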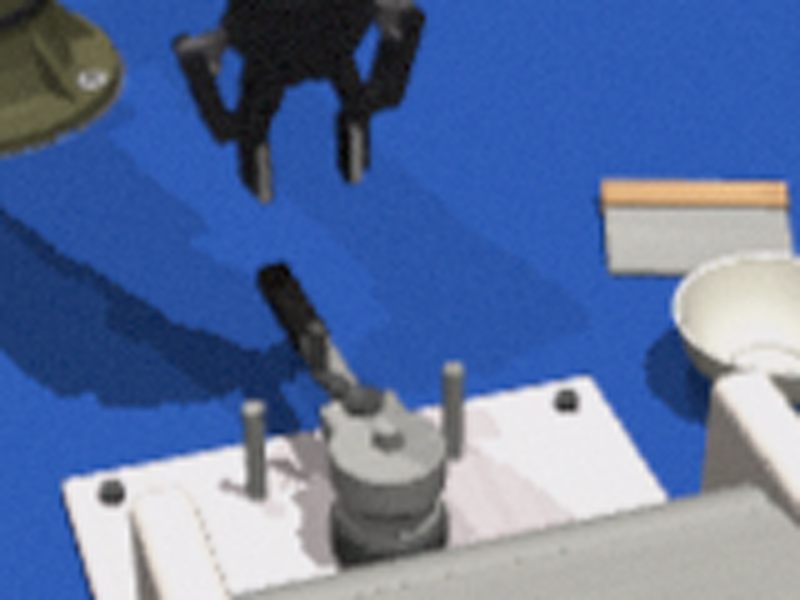

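Run:
```python
from h import *
f=grab_frame("scene")
A=np.array([.6149,-.0022]);P=A+.036*np.array([-.986,.167])
q=onz(f,190+313/5,120+325/5,.117)[:2];d=P-q
print(q,np.hypot(*d),"lever",np.arctan2(d[1],d[0])+.168)
```

```text
[ 0.54554932 -0.00850839] 0.03602681404036731 lever 0.5170212488692446
```

The lever is at the loosening side (about +0.4). Next I'll straddle the grip.

```bash
python3 -m crank '[{"x":0.0015,"y":-0.008,"z":0,"ax":0,"ay":0,"az":0,"claw":0.034},{"x":0,"y":0,"z":0.047,"ax":0,"ay":0,"az":0,"claw":0.034},{"x":0,"y":0,"z":0.047,"ax":0,"ay":0,"az":0,"claw":0.034},{"x":0,"y":0,"z":0,"ax":0,"ay":0,"az":0,"claw":0.034},{"x":0,"y":0,"z":0,"ax":0,"ay":0,"az":0,"claw":0.034}]'
python3 - <<'E'
from h import *
f=grab_frame("wrist"); cv2.imwrite("pics/w6.png",f["img"][:,:,::-1])
E
```

```text
clock: 5.98
tool_pos: [0.467, 0.0233, 0.0567]
orientation: [[-0.988, 0.157, 0.002], [0.157, 0.988, 0.0], [-0.002, 0.0, -1.0]]
force: [1.0, 0.2, 1.2]
gripper_width: 0.0337
```

View pics/w6.png

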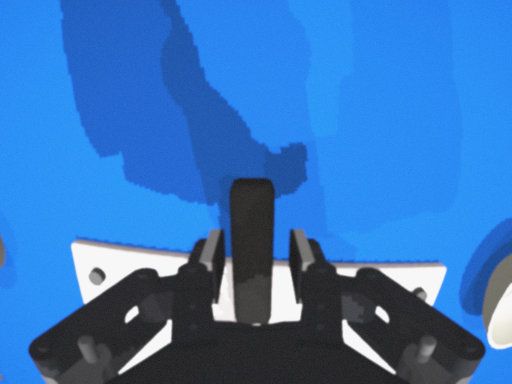

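The grip (252,250) sits between the pads at (215,265) and (298,265), clear on both sides. Next is the idle swing clockwise.

```bash
python3 -m crank '[{"x":-0.0006,"y":0.0131,"z":0,"ax":0,"ay":0,"az":5,"claw":0.034},{"x":-0.0006,"y":0.0131,"z":0,"ax":0,"ay":0,"az":5,"claw":0.034},{"x":-0.0006,"y":0.0131,"z":0,"ax":0,"ay":0,"az":5,"claw":0.034}]'
python3 -m crank '[{"x":-0.0006,"y":0.0131,"z":0,"ax":0,"ay":0,"az":5,"claw":0.034},{"x":-0.0006,"y":0.0131,"z":0,"ax":0,"ay":0,"az":5,"claw":0.034}]'
python3 -m crank '[{"x":-0.0006,"y":0.0131,"z":0,"ax":0,"ay":0,"az":5,"claw":0.034},{"x":0,"y":0,"z":0,"ax":0,"ay":0,"az":0,"claw":0.034}]'
python3 - <<'E'
from h import *
f=grab_frame("scene"); crop(f,190,120,350,240,5,"s7.png")
f=grab_frame("wrist"); cv2.imwrite("pics/w7.png",f["img"][:,:,::-1])
p=telemetry.observe()["tool_pos"];d=np.array([.6149,-.0022])-p[:2];print(np.hypot(*d),np.arctan2(d[1],d[0])+.235)
E
```

```text
clock: 6.4
tool_pos: [0.4791, 0.0607, 0.0576]
orientation: [[-0.912, 0.409, 0.004], [0.409, 0.912, -0.0], [-0.004, 0.002, -1.0]]
force: [1.0, -1.1, -0.4]
gripper_width: 0.0342
clock: 6.65
tool_pos: [0.4918, 0.0841, 0.0577]
orientation: [[-0.827, 0.562, 0.004], [0.562, 0.827, 0.001], [-0.003, 0.003, -1.0]]
force: [-0.3, -0.8, -0.5]
gripper_width: 0.0338
clock: 6.9
tool_pos: [0.4995, 0.0957, 0.0573]
orientation: [[-0.779, 0.627, 0.004], [0.627, 0.779, 0.001], [-0.002, 0.003, -1.0]]
force: [-0.2, -0.2, 1.0]
gripper_width: 0.0341
0.15152272764467226 -0.45858876912871105
```

View pics/s7.png

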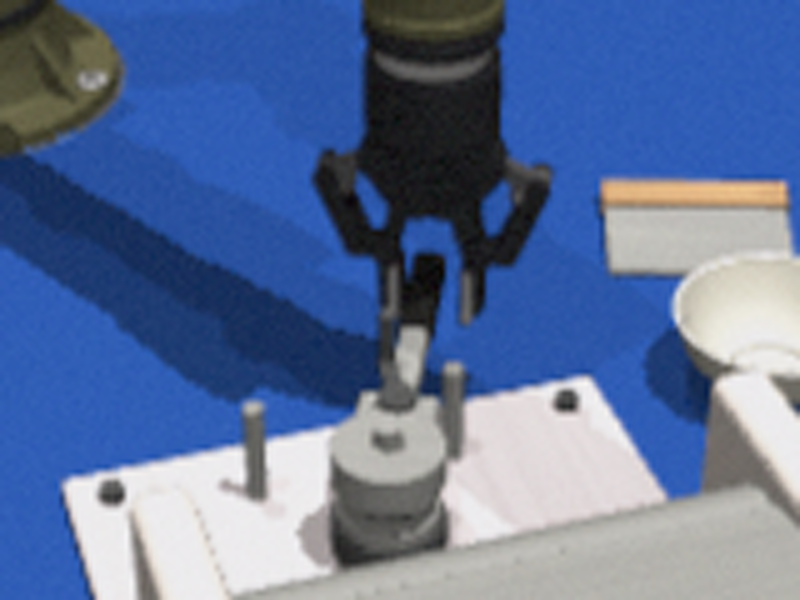

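View pics/w7.png

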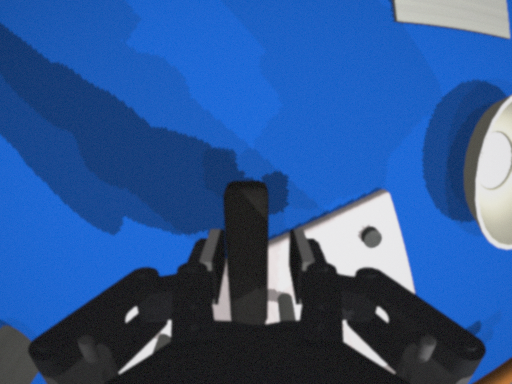

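```bash
python3 -m crank '[{"x":-0.0003,"y":0.0105,"z":0,"ax":0,"ay":0,"az":4,"claw":0.034},{"x":0,"y":0,"z":0,"ax":0,"ay":0,"az":0,"claw":0.034}]'
cat > a.py <<'E'
from h import *
def obs(n=1):
    s=telemetry.observe(); p=np.array(s["tool_pos"]); d=np.array([.6149,-.0022])-p[:2]; a=np.arctan2(d[1],d[0])
    t=np.array([np.sin(a),-np.cos(a)]); r=d/np.hypot(*d)
    F=np.array(s["force"])[:2]
    print("t %.2f R %.4f toolang %.3f Ftan(resist ccw+) %.2f Frad %.2f"%(s["clock"],np.hypot(*d),a+.235,-F@t,F@r))
if __name__=="__main__": obs()
E
python3 a.py
```

```text
clock: 7.25
tool_pos: [0.5048, 0.1025, 0.0558]
orientation: [[-0.733, 0.681, 0.001], [0.681, 0.733, 0.0], [-0.0, 0.001, -1.0]]
force: [0.5, 0.1, -0.1]
gripper_width: 0.0338
t 7.25 R 0.1519 toolang -0.526 Ftan(resist ccw+) 0.40 Frad 0.24
```

```bash
python3 -m crank '[{"x":-0.0002,"y":-0.008,"z":0,"ax":0,"ay":0,"az":-3,"claw":0.034},{"x":-0.0002,"y":-0.008,"z":0,"ax":0,"ay":0,"az":-3,"claw":0.034},{"x":-0.0002,"y":-0.008,"z":0,"ax":0,"ay":0,"az":-3,"claw":0.034}]' >/dev/null; python3 a.py
python3 -m crank '[{"x":-0.0002,"y":-0.008,"z":0,"ax":0,"ay":0,"az":-3,"claw":0.034},{"x":-0.0002,"y":-0.008,"z":0,"ax":0,"ay":0,"az":-3,"claw":0.034}]' >/dev/null; python3 a.py
python3 -m crank '[{"x":-0.0002,"y":-0.008,"z":0,"ax":0,"ay":0,"az":-3,"claw":0.034}]' >/dev/null; python3 a.py
python3 -m crank '[{"x":-0.0002,"y":-0.008,"z":0,"ax":0,"ay":0,"az":-3,"claw":0.034}]' >/dev/null; python3 a.py
python3 -m crank '[{"x":0,"y":0,"z":0,"ax":0,"ay":0,"az":0,"claw":0.034}]' >/dev/null; python3 a.py
```

```text
t 7.62 R 0.1521 toolang -0.366 Ftan(resist ccw+) 0.58 Frad -0.16
t 7.88 R 0.1521 toolang -0.261 Ftan(resist ccw+) 1.70 Frad -0.64
t 8.00 R 0.1520 toolang -0.211 Ftan(resist ccw+) 4.11 Frad 0.73
t 8.12 R 0.1520 toolang -0.161 Ftan(resist ccw+) 3.46 Frad -0.64
t 8.25 R 0.1520 toolang -0.154 Ftan(resist ccw+) 0.94 Frad -0.74
```

```bash
python3 -m crank '[{"x":-0.0001,"y":-0.0053,"z":0,"ax":0,"ay":0,"az":-2,"claw":0.034},{"x":-0.0001,"y":-0.0053,"z":0,"ax":0,"ay":0,"az":-2,"claw":0.034}]' >/dev/null; python3 a.py
python3 -m crank '[{"x":-0.0001,"y":-0.0053,"z":0,"ax":0,"ay":0,"az":-2,"claw":0.034},{"x":-0.0001,"y":-0.0053,"z":0,"ax":0,"ay":0,"az":-2,"claw":0.034}]' >/dev/null; python3 a.py
python3 -m crank '[{"x":-0.0001,"y":-0.0053,"z":0,"ax":0,"ay":0,"az":-2,"claw":0.034},{"x":-0.0001,"y":-0.0053,"z":0,"ax":0,"ay":0,"az":-2,"claw":0.034}]' >/dev/null; python3 a.py
python3 -m crank '[{"x":-0.0001,"y":-0.004,"z":0,"ax":0,"ay":0,"az":-1.5,"claw":0.034}]' >/dev/null; python3 a.py
python3 -m crank '[{"x":-0.0001,"y":-0.004,"z":0,"ax":0,"ay":0,"az":-1.5,"claw":0.034}]' >/dev/null; python3 a.py
```

```text
t 8.50 R 0.1518 toolang -0.093 Ftan(resist ccw+) 2.70 Frad -1.37
t 8.75 R 0.1518 toolang -0.023 Ftan(resist ccw+) 3.36 Frad -0.41
t 9.00 R 0.1518 toolang 0.046 Ftan(resist ccw+) 4.17 Frad -1.53
t 9.12 R 0.1518 toolang 0.075 Ftan(resist ccw+) 3.03 Frad -2.48
t 9.25 R 0.1517 toolang 0.104 Ftan(resist ccw+) 3.58 Frad -1.34
```

```bash
python3 -m crank '[{"x":-0.0001,"y":-0.004,"z":0,"ax":0,"ay":0,"az":-1.5,"claw":0.034}]' >/dev/null; python3 a.py
python3 -m crank '[{"x":-0.0001,"y":-0.004,"z":0,"ax":0,"ay":0,"az":-1.5,"claw":0.034}]' >/dev/null; python3 a.py
```

```text
t 9.38 R 0.1515 toolang 0.133 Ftan(resist ccw+) 3.37 Frad -2.60
t 9.50 R 0.1514 toolang 0.161 Ftan(resist ccw+) 3.39 Frad -1.83
```

```bash
python3 -m crank '[{"x":-0.0001,"y":-0.004,"z":0,"ax":0,"ay":0,"az":-1.5,"claw":0.034}]' >/dev/null; python3 a.py
python3 -m crank '[{"x":-0.0001,"y":-0.003,"z":0,"ax":0,"ay":0,"az":-1.1,"claw":0.034}]' >/dev/null; python3 a.py
```

```text
t 9.62 R 0.1513 toolang 0.188 Ftan(resist ccw+) 3.74 Frad -2.01
t 9.75 R 0.1513 toolang 0.209 Ftan(resist ccw+) 3.64 Frad -2.46
```

```bash
python3 -m crank '[{"x":0.0002,"y":-0.004,"z":0,"ax":0,"ay":0,"az":-1.5,"claw":0.034}]' >/dev/null; python3 a.py
python3 -m crank '[{"x":0.0002,"y":-0.003,"z":0,"ax":0,"ay":0,"az":-1.1,"claw":0.034}]' >/dev/null; python3 a.py
```

```text
t 9.88 R 0.1513 toolang 0.234 Ftan(resist ccw+) 3.55 Frad -1.42
t 10.00 R 0.1514 toolang 0.255 Ftan(resist ccw+) 3.61 Frad -0.17
```

```bash
python3 -m crank '[{"x":0.0002,"y":-0.004,"z":0,"ax":0,"ay":0,"az":-1.5,"claw":0.034}]' >/dev/null; python3 a.py
python3 -m crank '[{"x":0.0002,"y":-0.003,"z":0,"ax":0,"ay":0,"az":-1.1,"claw":0.034}]' >/dev/null; python3 a.py
```

```text
t 10.12 R 0.1513 toolang 0.278 Ftan(resist ccw+) 4.35 Frad 0.40
t 10.25 R 0.1514 toolang 0.297 Ftan(resist ccw+) 5.32 Frad 2.40
```

```bash
python3 -m crank '[{"x":0.0002,"y":-0.004,"z":0,"ax":0,"ay":0,"az":-1.5,"claw":0.034}]' >/dev/null; python3 a.py
```

```text
t 10.38 R 0.1513 toolang 0.320 Ftan(resist ccw+) 6.69 Frad 2.60
```

Resistance is climbing at about 0.6 N per 0.01 rad, far from the post, so this is the ring. I'll check at rest before a last small step.

```bash
python3 -m crank '[{"x":0,"y":0,"z":0,"ax":0,"ay":0,"az":0,"claw":0.034}]' >/dev/null; python3 a.py
```

```text
t 10.50 R 0.1514 toolang 0.323 Ftan(resist ccw+) 5.42 Frad 1.19
```

```bash
python3 -m crank '[{"x":0.0001,"y":-0.003,"z":0,"ax":0,"ay":0,"az":-1.1,"claw":0.034}]' >/dev/null; python3 a.py
python3 -m crank '[{"x":0,"y":0,"z":0,"ax":0,"ay":0,"az":0,"claw":0.034}]' >/dev/null; python3 a.py;python3 -m crank '[{"x":0,"y":0,"z":0,"ax":0,"ay":0,"az":0,"claw":0.034}]' >/dev/null; python3 a.py
```

```text
t 10.62 R 0.1514 toolang 0.336 Ftan(resist ccw+) 7.15 Frad 3.34
t 10.75 R 0.1514 toolang 0.338 Ftan(resist ccw+) 6.56 Frad 3.10
t 10.88 R 0.1514 toolang 0.338 Ftan(resist ccw+) 5.44 Frad 2.55
```

```bash
python3 -m crank '[{"x":0.0001,"y":-0.0015,"z":0,"ax":0,"ay":0,"az":-0.6,"claw":0.034}]' >/dev/null; python3 a.py
python3 -m crank '[{"x":0,"y":0,"z":0,"ax":0,"ay":0,"az":0,"claw":0.034}]' >/dev/null; python3 a.py;python3 -m crank '[{"x":0,"y":0,"z":0,"ax":0,"ay":0,"az":0,"claw":0.034}]' >/dev/null; python3 a.py
```

```text
t 11.00 R 0.1513 toolang 0.344 Ftan(resist ccw+) 7.97 Frad 3.29
t 11.12 R 0.1514 toolang 0.345 Ftan(resist ccw+) 7.32 Frad 3.01
t 11.25 R 0.1514 toolang 0.345 Ftan(resist ccw+) 7.14 Frad 4.51
```

7–8 N held and settled. I'll back off to centre the gap and lift clear.

```bash
python3 -m crank '[{"x":0,"y":0.004,"z":0,"ax":0,"ay":0,"az":0,"claw":0.034},{"x":0,"y":0.004,"z":0,"ax":0,"ay":0,"az":0,"claw":0.034},{"x":0,"y":0,"z":0,"ax":0,"ay":0,"az":0,"claw":0.036},{"x":0,"y":0,"z":0,"ax":0,"ay":0,"az":0,"claw":0.036}]'; python3 a.py
python3 -m crank '[{"x":0,"y":0,"z":-0.02,"ax":0,"ay":0,"az":0,"claw":0.036},{"x":0,"y":0,"z":-0.04,"ax":0,"ay":0,"az":0,"claw":0.036},{"x":0,"y":0,"z":-0.05,"ax":0,"ay":0,"az":0,"claw":0.036},{"x":0,"y":0,"z":-0.05,"ax":0,"ay":0,"az":0,"claw":0.036},{"x":0,"y":0,"z":0,"ax":0,"ay":0,"az":0,"claw":0.036}]'
python3 - <<'E'
from h import *
f=grab_frame("wrist"); cv2.imwrite("pics/w9.png",f["img"][:,:,::-1])
f=grab_frame("scene"); crop(f,190,120,350,240,5,"s9.png")
E
```

```text
clock: 11.75
tool_pos: [0.4629, -0.0126, 0.0556]
orientation: [[-0.993, -0.122, 0.001], [-0.122, 0.993, 0.0], [-0.001, -0.0, -1.0]]
force: [1.4, 2.5, 0.9]
gripper_width: 0.0359
t 11.75 R 0.1523 toolang 0.303 Ftan(resist ccw+) 2.44 Frad 1.54
clock: 12.38
tool_pos: [0.4648, -0.0136, 0.2193]
orientation: [[-0.993, -0.121, 0.007], [-0.121, 0.993, 0.0], [-0.007, -0.001, -1.0]]
force: [1.0, -1.0, -1.0]
gripper_width: 0.0361
```

View pics/w9.png

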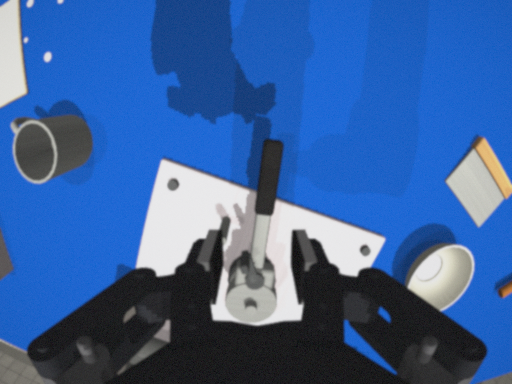

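View pics/s9.png

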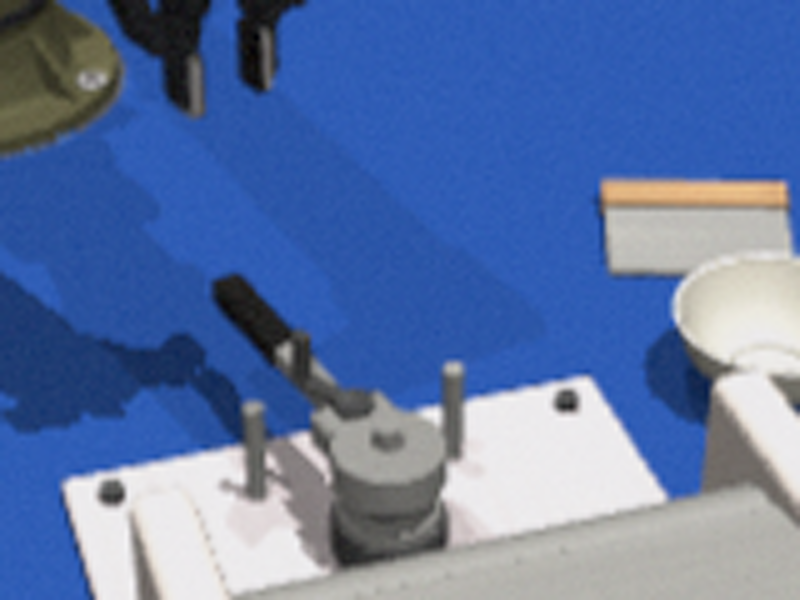

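Run:
```python
from h import *
A=np.array([.6149,-.0022])
w=grab_frame("wrist"); f=grab_frame("scene")
crop(w,200,120,320,330,3,"w9z.png") 
for u,v in ((272,142),(269,178),(265,212)):
    q=onz(w,u,v,.079,True)[:2];d=A-q;print(q,np.hypot(*d),np.arctan2(d[1],d[0])+.235)
print("head",onz(w,251,302,.083,True))
q=onz(f,190+301/5,120+334/5,.117)[:2]
for th in(.2,.25,.3):
    a=th-.235;P=A-.036*np.array([np.cos(a),np.sin(a)]);d=P-q;print(q,np.hypot(*d),"lever",np.arctan2(d[1],d[0])-a)
```

```text
[ 0.42329946 -0.00207178] 0.19160058707134572 0.23433080895635572
[ 4.58535850e-01 -2.95384701e-04] 0.15637574956997463 0.2228199631503046
[4.93916653e-01 4.18523607e-04] 0.12101168112097833 0.21335970899007944
head [ 0.60479887 -0.00097556  0.083     ]
[ 0.54933472 -0.01791181] 0.03410929058281472 lever 0.5557880477858874
[ 0.54933472 -0.01791181] 0.03323446781189039 lever 0.459067327109623
[ 0.54933472 -0.01791181] 0.03251855430415496 lever 0.35883170719990026
```

View pics/w9z.png

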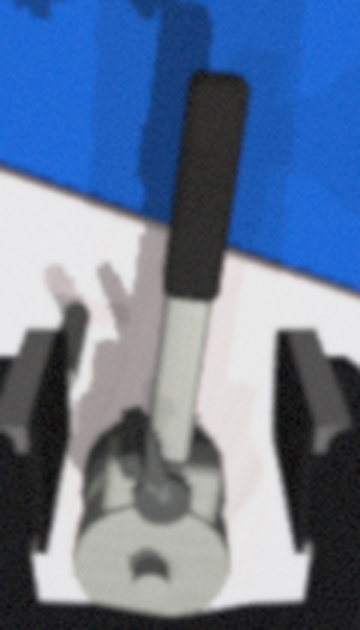

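```bash
python3 -m crank '[{"x":0,"y":0.05,"z":-0.02,"ax":0,"ay":0,"az":0,"claw":0.036},{"x":0,"y":0.05,"z":-0.02,"ax":0,"ay":0,"az":0,"claw":0.036},{"x":0,"y":0.05,"z":0,"ax":0,"ay":0,"az":0,"claw":0.036},{"x":0,"y":0.05,"z":0,"ax":0,"ay":0,"az":0,"claw":0.036},{"x":0,"y":0.05,"z":0,"ax":0,"ay":0,"az":0,"claw":0.036},{"x":0,"y":0,"z":0,"ax":0,"ay":0,"az":0,"claw":0.036},{"x":0,"y":0,"z":0,"ax":0,"ay":0,"az":0,"claw":0.036},{"x":0,"y":0,"z":0,"ax":0,"ay":0,"az":0,"claw":0.036}]'
python3 - <<'E'
from h import *
f=grab_frame("top"); crop(f,210,130,340,235,6,"t9.png"); cv2.imwrite("pics/t9f.png",f["img"][:,:,::-1])
im=f["img"].astype(int)[130:240,210:340]
m=(im.max(2)<60).astype(np.uint8); n,l,st,c=cv2.connectedComponentsWithStats(m)
A=np.array([.6149,-.0022])
for i in range(1,n):
    if st[i,4]>60:
        q=onz(f,*(c[i]+[210,130]),.079)[:2];d=A-q;print(st[i],q,np.hypot(*d),np.arctan2(d[1],d[0])+.235)
print(telemetry.observe()["force"])
E
```

```text
clock: 13.58
tool_pos: [0.4324, 0.234, 0.2547]
orientation: [[-0.993, -0.119, -0.001], [-0.119, 0.993, -0.001], [0.001, -0.001, -1.0]]
force: [0.1, -0.5, -0.1]
gripper_width: 0.0357
[ 60  75   5  24 116] [ 0.46537426 -0.00102351] 0.14953036610172368 0.2271320081405346
[0.09804447 0.15943247 0.94649695]
```

View pics/t9.png

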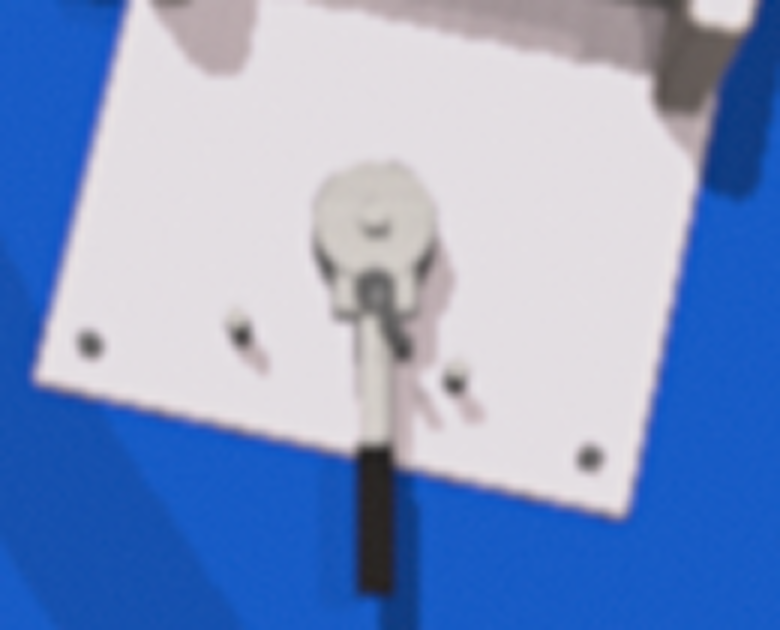

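View pics/t9f.png

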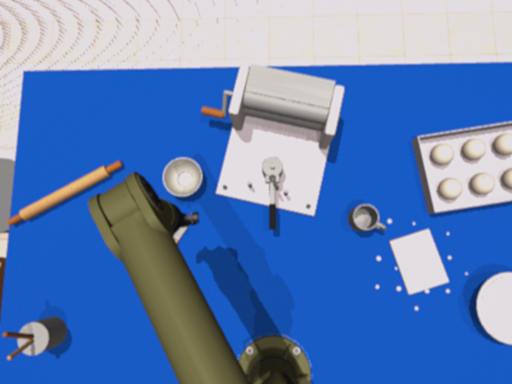

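The lever leans right, but the handle rests about 0.07 rad behind where I pressed it. I'll press again gently to see whether the nut is against the ring from where it rests.

```bash
python3 -m crank '[{"x":-0.0009,"y":-0.0475,"z":0,"ax":0,"ay":0,"az":0,"claw":0.036},{"x":-0.0009,"y":-0.0475,"z":0,"ax":0,"ay":0,"az":0,"claw":0.036},{"x":-0.0009,"y":-0.0475,"z":0,"ax":0,"ay":0,"az":0,"claw":0.036},{"x":-0.0009,"y":-0.0475,"z":0,"ax":0,"ay":0,"az":0,"claw":0.036},{"x":-0.0009,"y":-0.0475,"z":0,"ax":0,"ay":0,"az":0,"claw":0.036},{"x":0,"y":0,"z":0.04,"ax":0,"ay":0,"az":5.5,"claw":0.036},{"x":0,"y":0,"z":0.04,"ax":0,"ay":0,"az":0,"claw":0.036},{"x":0,"y":0,"z":0.03,"ax":0,"ay":0,"az":0,"claw":0.036},{"x":0,"y":0,"z":0,"ax":0,"ay":0,"az":0,"claw":0.036},{"x":0,"y":0,"z":0,"ax":0,"ay":0,"az":0,"claw":0.036}]'; python3 a.py
python3 - <<'E'
from h import *
f=grab_frame("wrist"); cv2.imwrite("pics/w10.png",f["img"][:,:,::-1])
E
```

```text
clock: 14.88
tool_pos: [0.4663, 0.0001, 0.1466]
orientation: [[-1.0, -0.025, 0.002], [-0.025, 1.0, 0.0], [-0.002, 0.0, -1.0]]
force: [0.4, -0.2, 0.5]
gripper_width: 0.0364
t 14.88 R 0.1486 toolang 0.219 Ftan(resist ccw+) -0.24 Frad 0.40
```

View pics/w10.png

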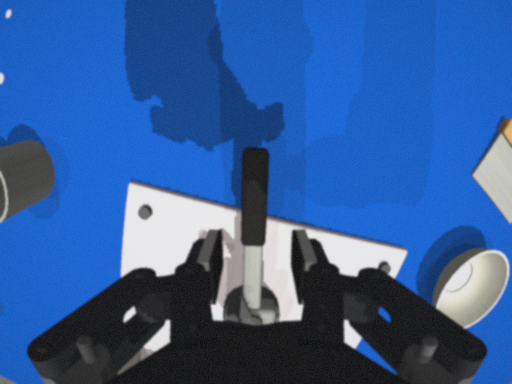

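Grip is centred between the pads at column ~256. Going down, then stepping counter-clockwise.

```bash
python3 -m crank '[{"x":0,"y":0,"z":0.045,"ax":0,"ay":0,"az":0,"claw":0.036},{"x":0,"y":0,"z":0.045,"ax":0,"ay":0,"az":0,"claw":0.036},{"x":0,"y":0,"z":0,"ax":0,"ay":0,"az":0,"claw":0.036},{"x":0,"y":0,"z":0,"ax":0,"ay":0,"az":0,"claw":0.036}]' | grep -E "pos|force|wid"; python3 a.py
python3 -m crank '[{"x":0,"y":-0.003,"z":0,"ax":0,"ay":0,"az":-1,"claw":0.036},{"x":0,"y":0,"z":0,"ax":0,"ay":0,"az":0,"claw":0.036}]' >/dev/null; python3 a.py
python3 -m crank '[{"x":0,"y":-0.003,"z":0,"ax":0,"ay":0,"az":-1,"claw":0.036},{"x":0,"y":0,"z":0,"ax":0,"ay":0,"az":0,"claw":0.036}]' >/dev/null; python3 a.py
python3 -m crank '[{"x":0,"y":-0.003,"z":0,"ax":0,"ay":0,"az":-1,"claw":0.036},{"x":0,"y":0,"z":0,"ax":0,"ay":0,"az":0,"claw":0.036}]' >/dev/null; python3 a.py
python3 -m crank '[{"x":0,"y":-0.003,"z":0,"ax":0,"ay":0,"az":-1,"claw":0.036},{"x":0,"y":0,"z":0,"ax":0,"ay":0,"az":0,"claw":0.036}]' >/dev/null; python3 a.py
```

```text
tool_pos: [0.4673, 0.0007, 0.0575]
force: [0.4, -0.1, 0.4]
gripper_width: 0.036
t 15.43 R 0.1476 toolang 0.216 Ftan(resist ccw+) -0.09 Frad 0.41
t 15.68 R 0.1481 toolang 0.238 Ftan(resist ccw+) 0.19 Frad 0.28
t 15.93 R 0.1491 toolang 0.259 Ftan(resist ccw+) 0.38 Frad 0.65
t 16.18 R 0.1492 toolang 0.278 Ftan(resist ccw+) 0.89 Frad -0.05
t 16.43 R 0.1491 toolang 0.293 Ftan(resist ccw+) 4.05 Frad 0.45
```

```bash
python3 -m crank '[{"x":0,"y":-0.002,"z":0,"ax":0,"ay":0,"az":-0.8,"claw":0.036},{"x":0,"y":0,"z":0,"ax":0,"ay":0,"az":0,"claw":0.036}]' >/dev/null; python3 a.py
python3 -m crank '[{"x":0,"y":0,"z":0,"ax":0,"ay":0,"az":0,"claw":0.036}]' >/dev/null; python3 a.py
```

```text
t 16.68 R 0.1491 toolang 0.306 Ftan(resist ccw+) 6.34 Frad -0.50
t 16.80 R 0.1491 toolang 0.306 Ftan(resist ccw+) 4.65 Frad -0.69
```

```bash
python3 -m crank '[{"x":0,"y":-0.0015,"z":0,"ax":0,"ay":0,"az":-0.6,"claw":0.036},{"x":0,"y":0,"z":0,"ax":0,"ay":0,"az":0,"claw":0.036}]' >/dev/null; python3 a.py
python3 -m crank '[{"x":0,"y":0,"z":0,"ax":0,"ay":0,"az":0,"claw":0.036}]' >/dev/null; python3 a.py;python3 -m crank '[{"x":0,"y":0,"z":0,"ax":0,"ay":0,"az":0,"claw":0.036}]' >/dev/null; python3 a.py
```

```text
t 17.05 R 0.1491 toolang 0.315 Ftan(resist ccw+) 5.35 Frad 0.83
t 17.18 R 0.1491 toolang 0.315 Ftan(resist ccw+) 6.39 Frad -0.24
t 17.30 R 0.1491 toolang 0.315 Ftan(resist ccw+) 5.52 Frad -0.81
```

```bash
python3 -m crank '[{"x":0,"y":-0.002,"z":0,"ax":0,"ay":0,"az":-0.8,"claw":0.036}]' >/dev/null; python3 a.py; python3 -m crank '[{"x":0,"y":0,"z":0,"ax":0,"ay":0,"az":0,"claw":0.036}]' >/dev/null; python3 a.py
python3 -m crank '[{"x":0,"y":0,"z":0,"ax":0,"ay":0,"az":0,"claw":0.036}]' >/dev/null; python3 a.py;python3 -m crank '[{"x":0,"y":0,"z":0,"ax":0,"ay":0,"az":0,"claw":0.036}]' >/dev/null; python3 a.py
```

```text
t 17.43 R 0.1490 toolang 0.325 Ftan(resist ccw+) 6.82 Frad -0.33
t 17.55 R 0.1491 toolang 0.327 Ftan(resist ccw+) 6.06 Frad -0.10
t 17.68 R 0.1490 toolang 0.326 Ftan(resist ccw+) 5.24 Frad -0.46
t 17.80 R 0.1491 toolang 0.327 Ftan(resist ccw+) 5.56 Frad 0.25
```

The re-press follows the same force line, so the nut is on the ring and friction holds it there. I'll finish this press at about 7–7.5 N and release slowly.

```bash
python3 -m crank '[{"x":0,"y":-0.002,"z":0,"ax":0,"ay":0,"az":-0.8,"claw":0.036},{"x":0,"y":-0.001,"z":0,"ax":0,"ay":0,"az":-0.4,"claw":0.036}]' >/dev/null; python3 a.py; python3 -m crank '[{"x":0,"y":0,"z":0,"ax":0,"ay":0,"az":0,"claw":0.036}]' >/dev/null; python3 a.py
python3 -m crank '[{"x":0,"y":0,"z":0,"ax":0,"ay":0,"az":0,"claw":0.036}]' >/dev/null; python3 a.py;python3 -m crank '[{"x":0,"y":0,"z":0,"ax":0,"ay":0,"az":0,"claw":0.036}]' >/dev/null; python3 a.py
```

```text
t 18.05 R 0.1490 toolang 0.342 Ftan(resist ccw+) 8.04 Frad -0.93
t 18.18 R 0.1490 toolang 0.343 Ftan(resist ccw+) 7.97 Frad 0.26
t 18.30 R 0.1490 toolang 0.343 Ftan(resist ccw+) 6.33 Frad -0.53
t 18.43 R 0.1490 toolang 0.343 Ftan(resist ccw+) 7.33 Frad -0.30
```

```bash
python3 -m crank '[{"x":0,"y":0.003,"z":0,"ax":0,"ay":0,"az":0,"claw":0.036},{"x":0,"y":0,"z":0,"ax":0,"ay":0,"az":0,"claw":0.036}]' >/dev/null; python3 a.py
python3 -m crank '[{"x":0,"y":0.003,"z":0,"ax":0,"ay":0,"az":0,"claw":0.036},{"x":0,"y":0,"z":0,"ax":0,"ay":0,"az":0,"claw":0.036}]' >/dev/null; python3 a.py
python3 -m crank '[{"x":0,"y":0.003,"z":0,"ax":0,"ay":0,"az":0,"claw":0.036},{"x":0,"y":0,"z":0,"ax":0,"ay":0,"az":0,"claw":0.036}]' >/dev/null; python3 a.py
python3 -m crank '[{"x":0,"y":0.003,"z":0,"ax":0,"ay":0,"az":0,"claw":0.036},{"x":0,"y":0,"z":0,"ax":0,"ay":0,"az":0,"claw":0.036}]' >/dev/null; python3 a.py
```

```text
t 18.68 R 0.1488 toolang 0.330 Ftan(resist ccw+) 5.51 Frad 0.81
t 18.93 R 0.1487 toolang 0.315 Ftan(resist ccw+) 2.80 Frad 1.39
t 19.18 R 0.1493 toolang 0.296 Ftan(resist ccw+) 2.16 Frad 1.07
t 19.43 R 0.1500 toolang 0.275 Ftan(resist ccw+) 0.90 Frad -0.77
```

```bash
python3 -m crank '[{"x":0,"y":0.004,"z":0,"ax":0,"ay":0,"az":0,"claw":0.046},{"x":0,"y":0.002,"z":0,"ax":0,"ay":0,"az":0,"claw":0.046},{"x":0,"y":0,"z":0,"ax":0,"ay":0,"az":0,"claw":0.046}]' >/dev/null; python3 a.py
python3 - <<'E'
from h import *
f=grab_frame("wrist"); cv2.imwrite("pics/w11.png",f["img"][:,:,::-1])
E
```

```text
t 19.80 R 0.1506 toolang 0.233 Ftan(resist ccw+) -0.64 Frad -0.40
```

View pics/w11.png

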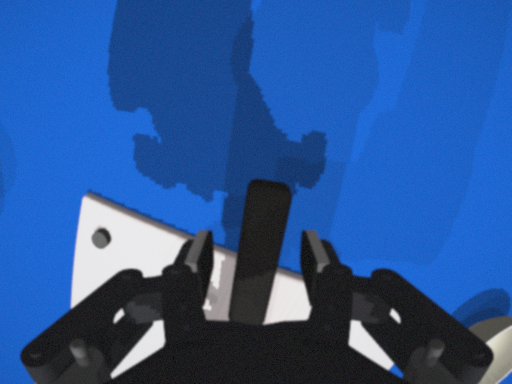

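The grip is clear of both pads. Lifting and moving away, then the final checks.

```bash
python3 -m crank '[{"x":0,"y":0,"z":-0.03,"ax":0,"ay":0,"az":0,"claw":0.046},{"x":0,"y":0,"z":-0.05,"ax":0,"ay":0,"az":0,"claw":0.046},{"x":0,"y":0,"z":-0.06,"ax":0,"ay":0,"az":0,"claw":0.046},{"x":0,"y":0,"z":-0.06,"ax":0,"ay":0,"az":0,"claw":0.046},{"x":0,"y":0.05,"z":0,"ax":0,"ay":0,"az":0,"claw":0.046},{"x":0,"y":0.05,"z":0,"ax":0,"ay":0,"az":0,"claw":0.046},{"x":0,"y":0.05,"z":0,"ax":0,"ay":0,"az":0,"claw":0.046},{"x":0,"y":0.05,"z":0,"ax":0,"ay":0,"az":0,"claw":0.046},{"x":0,"y":0.05,"z":0,"ax":0,"ay":0,"az":0,"claw":0.046},{"x":0,"y":0,"z":0,"ax":0,"ay":0,"az":0,"claw":0.046},{"x":0,"y":0,"z":0,"ax":0,"ay":0,"az":0,"claw":0.046},{"x":0,"y":0,"z":0,"ax":0,"ay":0,"az":0,"claw":0.046}]'
python3 - <<'E'
from h import *
f=grab_frame("top"); crop(f,210,130,340,235,6,"t12.png")
g=grab_frame("scene"); cv2.imwrite("pics/s12.png",g["img"][:,:,::-1])
a=cv2.imread("pics/scene0.png");b=g["img"][:,:,::-1]
for n,(u0,v0,u1,v1) in dict(mug=(120,200,167,245),bowl=(322,170,368,205),scraper=(308,152,350,177)).items():
    print(n,np.abs(a[v0:v1,u0:u1].astype(int)-b[v0:v1,u0:u1]).mean())
im=f["img"].astype(int)[130:240,210:340]
m=(im.max(2)<60).astype(np.uint8); n,l,st,c=cv2.connectedComponentsWithStats(m)
A=np.array([.6149,-.0022])
for i in range(1,n):
    if st[i,4]>60:
        q=onz(f,*(c[i]+[210,130]),.079)[:2];d=A-q;print(q,np.hypot(*d),np.arctan2(d[1],d[0])+.235)
E
```

```text
clock: 21.35
tool_pos: [0.4263, 0.2433, 0.2554]
orientation: [[-0.988, -0.152, 0.0], [-0.152, 0.988, -0.0], [-0.0, -0.0, -1.0]]
force: [-1.0, 0.1, 0.2]
gripper_width: 0.0461
mug 2.7538219070133962
bowl 4.6861283643892335
scraper 5.480952380952381
[ 0.46509795 -0.0009693 ] 0.1498071097202314 0.2267846946359972
```

View pics/t12.png

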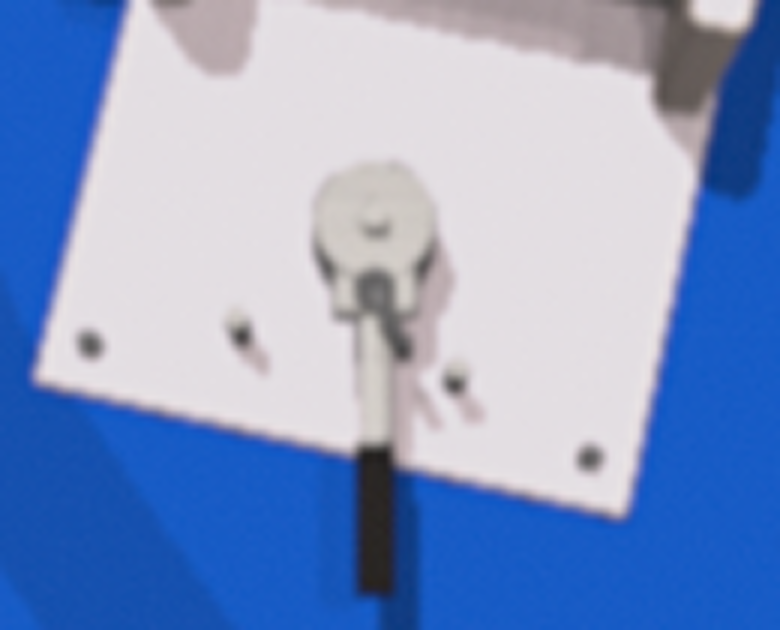

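View pics/s12.png

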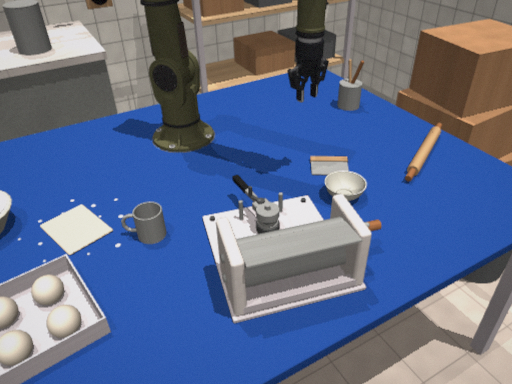

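The lever tab leans right (405,350 in the crop) and the handle rests at 0.227 rad. Mug, bowl and scraper are where they started, and the robot is clear.

```bash
python3 -c "
from rig import finish_job
print(finish_job())"
```

```text
the job is handed in; nothing more can be done
None
```

The nut is loosened and up against its ring, the lever is on the loosening side, and I handed the job in at about 21 s with the robot touching nothing.

- **Lever:** I pushed the tab over to the loosening side with the closed fingers. The scene camera put it at about +0.4 to +0.5 rad afterwards, and the last top view still shows it leaning right.
- **Stroke:** With the open fingers around the grip I swung the handle back, clicking, to about -0.48 rad, then drove it counter-clockwise. It bit at about -0.28 rad and took roughly 3.5 N. From about +0.22 rad the force climbed at about 0.6 N per 0.01 rad, well short of the post, so this was the ring and one driving stroke was enough.
- **Press:** I pressed to about 7 to 8 N, with a highest reading of 8.0 N.
- **Disagreement with the task text:** The handle did not stay exactly where I released it. It relaxed about 0.06 to 0.07 rad, to 0.227 rad. I pressed a second time to about 7.4 N to check. The resistance came straight back along the same line, and after release it rested at 0.227 rad again. I read this as the nut resting on the ring with some spring-back, but the nut's position could not be seen directly.
- **Bystanders:** In the before and after scene views the mug, bowl and scraper show no visible movement.

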